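# Widen the book rack by one notch and shelve a prayer book

### The arm

A 6-joint arm with a two-finger parallel gripper is mounted at the origin on the work surface. World frame = base frame: x ahead of the robot, y to its left, z up, the work surface at z = 0. Lengths are in m, angles in rad, forces in N, time in s.
With the tool pointing down it reaches from about 0.35 to 0.85 m from the base axis. Payload 8.1 kg.
Tool frame: the origin (TCP) lies on the mounting face of the last link; the fingertips stand 186 mm ahead of it and the grasp point (between the pads) lies 167 mm ahead of it; y points along the fingers, x is the direction in which the jaws open and shut, and the axes are right-handed (so a half turn about y gives the same grasp; the last joint's range is limited). The gripper opens to 93 mm and grips with 3 to 60 N. Pads are 15 mm wide; open, the fingers measure 128 mm over their backs; the gripper's body (75 mm by 188 mm) begins 65 mm behind the grasp point.
Start: joints at [-1.3, 0.13, 1.488, -0, 1.523, -0.085], TCP at [0.209, -0.562, 0.405] pointing down, gripper open.
Joint ranges: [-2.96, 2.96], [-0.89, 2.26], [0.02, 2.5], [-1.34, 4.48], [0, 2.73], [-2.66, 2.66]. Speed limits (rad/s): [2.39, 2.39, 2.79, 3.14, 3.14, 3.14].

### API

Orientations are given as a rotation vector (axis times angle).
In Python, from plant import robot, imaging gives the robot as it stands.
- The arm moves only by the shell command python3 -m inch 'ROWS' [OPENING] [FORCE]. ROWS is JSON, a list of rows, each an object of numbers: "x", "y", "z": the shift along the tool's x, y, z in mm; "twist": the turn about the tool's y in rad. In form: [{"x": .., "y": .., "z": .., "twist": ..}, ...]. A call has 1 to 12 rows; each row shifts and turns the commanded pose from where the row before left it, along the tool's axes as they then stand; what a row does not reach is not made up. A row lasts 1/10 s, in which the tool goes at most 50 mm and 8.59 degrees, less where a joint would pass 70% of its speed; a pose out of reach is approached as far as the arm can. A call with a gripper value outside its range is refused whole. OPENING is the gripper command: -1 is shut, 1 is fully open, values between are in proportion, set as the call begins (- or left out, the last holds). The fingers move at their own pace and stop on an object; FORCE is the grip in N (left out, the last holds). Time passes only in rows, so rows that do not move let the fingers close. It gives the time, the measured TCP pose, the force and the opening at its end, in the units of the state.
- robot.read_state(): the state, without advancing time (a new reading comes with each control period).
- imaging.read_camera(name): name is "side" or "top" or "wrist"; returns a dict with "color" (384x512x3 uint8, red, green, blue), "depth" (384x512 float32, m along the optical axis (not along the pixel's ray), 0 where there is no reading), "fx", "fy", "cx", "cy" (pixels), "rvec" (rotation vector, rad) and "tvec" (3), from world to camera coordinates, as OpenCV has them; the wrist camera has in their place "tool_from_camera" (4x4, takes a point from camera to tool coordinates, whose origin is the TCP and whose axes are the tool frame's). Camera axes: x right, y down, z forward; pixel columns grow to the right and rows downward; lengths in m; the calibration is good to about 2 mm. A picture is of the moment at which its call begins: read the wrist's pose just before it.
- robot.close_job(): hands the job in, once; it reports no verdict.
The state is a dict: "t": time; "q": joint angles; "dq": joint speeds; "joint_torque": joint torques, N m; "tool_pos": TCP position; "orientation": TCP orientation; "force": force on the tool from outside, world axes, zero at the start; "wrist_torque": the same for the moment, N m; "opening": finger opening in m.
Only numpy, scipy, OpenCV 4.12 (cv2) and the standard library are available. Lean on these libraries where they do the work, as an engineer would, in place of code of your own. Each camera call takes 0.05 s, during which the arm holds its last target.

### The job

The sliding end of the book rack is locked by a spring button in its square tube: press the button in, slide the bookend outwards until the button pops out through the next hole, and do not force the tube against the button. Then stand the slim loose book upright in the gap this opens, lined up with the other books and set down rather than dropped, and leave the thick book and the other things on the table where they are.

Things in the scene. Friction and masses are not known exactly. Their poses are not given: they have to be found in the camera images.
- rack: Dark wooden book rack fixed to the table, 240 mm long (its y), z up; origin on the table below its middle. A 10 mm board carries four fixed standing books, 110 mm deep (x), tops at most 110 mm above the table, filling y = -71 to +30 mm; past them (+y) stands the sliding bookend. On its +x side a rail along y, 70 mm from the books, runs between two end posts 67 mm high, 228 mm apart.
- bookend (a point): Middle of the sliding bookend: an aluminium plate 5 mm thick (y), 115 mm deep (x), top 96 mm above the table. A bracket joins it to the sleeve on the rail, 38 mm past (+y) the sleeve's first hole. Axes as the rack's.
- latch (a point): Point on the common axis of rail and sleeve, level with the button; fixed to the rack, axes as the rack's, 50 mm above the table. The sleeve is an aluminium square tube 34 x 34 mm, wall 2.5 mm, sides upright, from 94 mm before to 46 mm past this point along y when closed. Nothing stands within 25 mm of it here: it can be pinched from above across x, one finger on the button, the other on the plain side.
- button_tip (a point): Tip of the spring button, a steel dome 12 mm wide that looks to the rack's +x, in the rail (it does not move along y). Popped out it stands 4.5 mm proud of the sleeve's +x side through a 13.6 mm hole in the sleeve.
- button (a joint): Travel of the spring button, m: 0 = popped out, 0.0045 = flush with the sleeve's outside, 0.007 = inside the sleeve's wall. The spring takes 2.5 N to start, 4 N at flush. Held flush by a flat finger, its dome lets the hole's edge ramp it fully in as the sleeve is slid (about 12 N), and the sleeve then covers it; not pressed, it locks the sleeve.
- sleeve (a joint): Travel of the sleeve and bookend along the rack's +y (outwards), m: 0 = closed, button in the first hole (1 mm play). The next hole is 38 to 62 mm further; the spacing differs from rack to rack, so it must be felt (or seen). There the button pops out and locks, with a sharp rise of force if pushed on (keep below 15 N on it; free sliding takes about 6 N). End stop at 0.068.
- slot (a point): Point on the rack's board (10 mm above the table), at the outer face of the last fixed book, half-way along its depth; axes as the rack's. The gap for the slim book runs from here to +y: 6 mm wide when closed, 6 mm plus the sleeve's travel when widened (44 to 68 mm).
- book_mid (a point): Centre of the slim loose book, in a dark blue binding, standing on its lower edge: 32 mm thick (its y), 110 mm deep (its x), 150 mm high (its z); about 0.35 kg. Either way round is right.
- book: The same slim book; origin at the centre of its lower edge.
- thick_mid (a point): Centre of the thick loose book, same binding, 60 mm thick (its y), 110 mm deep, 115 mm high; leave alone. The two may have changed places.
- cup_rim (a point): Centre of the mouth of a white cup, 72 mm wide, 85 mm high; leave alone.
- case: Black spectacle case 155 x 55 x 35 mm, origin under its centre, long along x; leave alone.
- pointer: Metal pointer 190 mm long, about 12 mm thick, lying along its x; leave alone.
- bottle: Clear bottle 64 mm wide, 190 mm high, origin under its centre; leave alone.
Things that resemble listed ones, but are neither listed nor needed, are in the scene too. What is shaped like the book but red is not meant.

How it is judged:
By the outcome, as a careful person would: the job done as asked, in the order asked, and still so for the second after the job is handed in, with the robot touching nothing.
It also fails if it takes over 56 s, if anything falls off the work surface, if the arm or the gripper's body presses on something with over 40 N, if the wrist force passes 120 N, or if a joint passes its speed limit or range.

## Working session

There is one attempt and no reset: what is moved stays moved. The work goes in short steps, Python scripts to look and compute and a shell command to move; the robot and the scene stay as the last step left them, time stands still between calls to the robot, and variables do not carry over. Pictures are saved under pics/ and viewed, and the job is handed in when it is done.

```bash
ls -la; mkdir -p pics; cat > h.py <<'E'
import numpy as np, cv2
from plant import robot, imaging
from scipy.spatial.transform import Rotation as R
def cam(n):
    s=robot.read_state(); c=imaging.read_camera(n)
    if n=='wrist':
        T=np.eye(4);T[:3,:3]=R.from_rotvec(s['orientation']).as_matrix();T[:3,3]=s['tool_pos']
        c['W']=T@np.array(c['tool_from_camera'])
    else:
        T=np.eye(4);T[:3,:3]=R.from_rotvec(np.array(c['rvec']).ravel()).as_matrix();T[:3,3]=np.array(c['tvec']).ravel()
        c['W']=np.linalg.inv(T)
    return c
def ray(c,u,v):
    d=c['W'][:3,:3]@np.array([(u-c['cx'])/c['fx'],(v-c['cy'])/c['fy'],1.]); return c['W'][:3,3],d
def plane(c,u,v,z):
    o,d=ray(c,u,v); return o+d*(z-o[2])/d[2]
def cloud(c):
    h,w=c['depth'].shape; v,u=np.mgrid[:h,:w]; z=c['depth']
    P=np.stack([(u-c['cx'])/c['fx']*z,(v-c['cy'])/c['fy']*z,z],-1)
    P=P@c['W'][:3,:3].T+c['W'][:3,3]; P[z==0]=np.nan; return P
def save(c,n,crop=None,k=1):
    im=c['color'][:,:,::-1]
    if crop: im=im[crop[1]:crop[3],crop[0]:crop[2]]
    cv2.imwrite('pics/'+n,cv2.resize(im,None,fx=k,fy=k,interpolation=cv2.INTER_CUBIC))
E
python3 - <<'E'
from h import *
for n in ['side','top','wrist']:
    c=cam(n); save(c,n+'0.png',k=1.5); np.savez(n+'0.npz',**c); print(n,c['W'].round(3).tolist(),c['fx'])
s=robot.read_state();print({k:np.round(v,3).tolist() for k,v in s.items()})
E
```

```text
total 12
drwxr-xr-x  3 agent agent 4096 Dec  7 01:36 .
drwxr-xr-x 23 root  root  4096 Dec  7 01:36 ..
drwxr-xr-x  2 agent agent 4096 Dec  7 01:36 pics
side [[-0.935, -0.177, 0.307, 0.259], [-0.355, 0.47, -0.808, 0.731], [-0.001, -0.865, -0.503, 0.538], [0.0, 0.0, 0.0, 1.0]] 355.7453511109843
top [[0.058, -0.974, 0.218, 0.326], [-0.998, -0.055, 0.017, -0.023], [-0.005, -0.218, -0.976, 1.064], [0.0, 0.0, 0.0, 1.0]] 358.45147150301807
wrist [[0.349, -0.904, -0.247, 0.277], [-0.937, -0.337, -0.09, -0.538], [-0.002, 0.263, -0.965, 0.384], [0.0, 0.0, 0.0, 1.0]] 268.0721652938159
{'t': 0.15, 'q': [-1.3, 0.131, 1.489, 0.0, 1.523, -0.085], 'dq': [0.001, -0.002, -0.003, -0.001, 0.0, 0.0], 'joint_torque': [0.001, -56.048, -49.233, 0.077, 0.031, -0.0], 'tool_pos': [0.209, -0.562, 0.404], 'orientation': [-1.356, 0.944, -0.942], 'force': [-0.233, 0.873, 0.771], 'wrist_torque': [0.04, 0.054, 0.006], 'opening': 0.093}
```

View pics/side0.png

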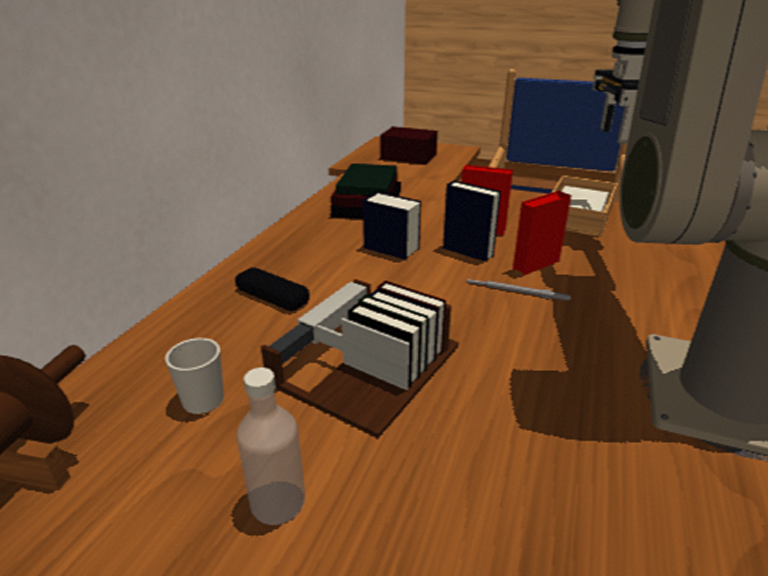

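View pics/top0.png

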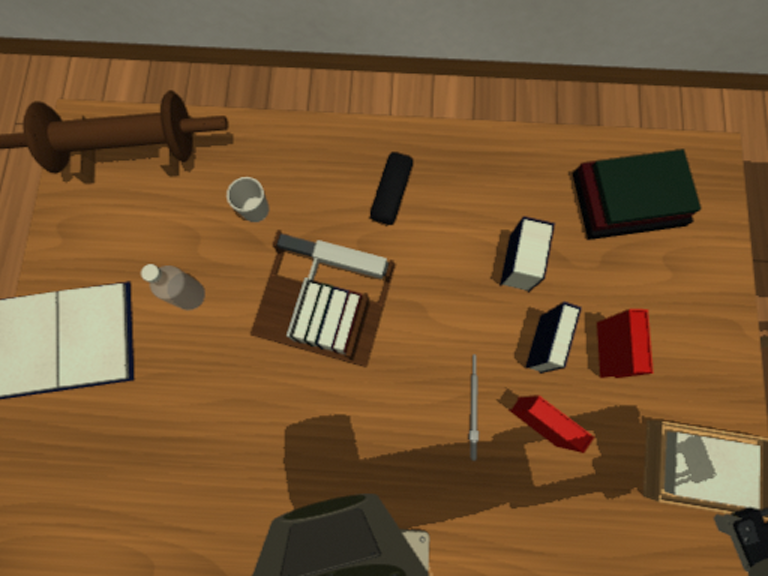

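View pics/wrist0.png

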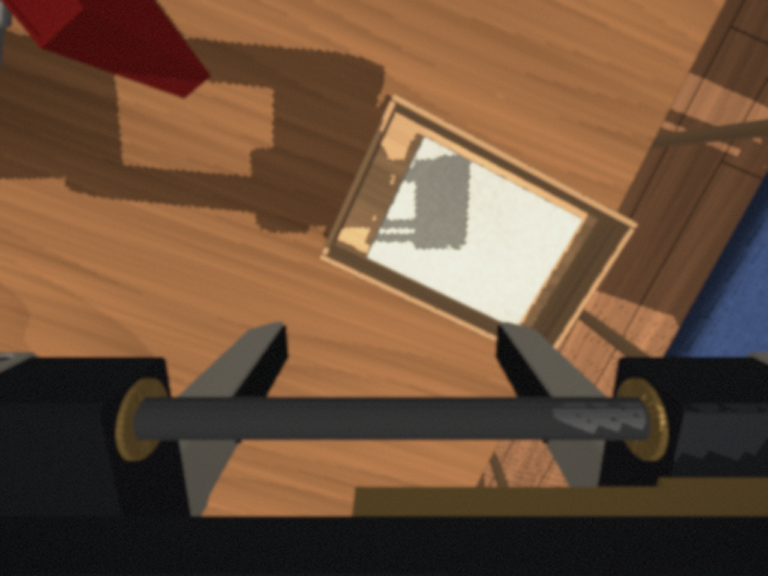

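```bash
python3 - <<'E'
from h import *
s=robot.read_state();print(R.from_rotvec(s['orientation']).as_matrix().round(3))
c=dict(np.load('top0.npz')); c={k:(v if v.ndim else float(v)) for k,v in c.items()}
P=cloud(c)
Z=P[...,2]
hsv=cv2.cvtColor(c['color'],cv2.COLOR_RGB2HSV)
def comp(m,name):
    n,l,st,ce=cv2.connectedComponentsWithStats(m.astype(np.uint8))
    for i in range(1,n):
        if st[i,4]>40:
            q=P[l==i]; q=q[~np.isnan(q[:,0])]
            if len(q)<20: continue
            r=cv2.minAreaRect((q[:,:2]*1000).astype(np.float32))
            print(name,ce[i].round(),st[i,4],'z',q[:,2].mean().round(4),'rect',np.round(r[0],1),np.round(r[1],1),round(r[2],1))
white=(hsv[...,1]<60)&(hsv[...,2]>120)
for lo,hi in [(.142,.16),(.105,.125),(.09,.105),(.06,.075)]:
    m=(Z>lo)&(Z<hi)
    m[:, :]&=(P[...,0]>0.2)&(P[...,0]<.9)
    comp(m,(lo,hi))
save(c,'top_crop.png',(150,130,440,320),2.7)
sd=dict(np.load('side0.npz'));save(sd,'side_crop.png',(150,90,400,290),3)
E
```

```text
[[ 0.348 -0.     0.937]
 [-0.937  0.001  0.348]
 [-0.001 -1.     0.   ]]
(0.142, 0.16) [110.  73.] 129 z 0.1472 rect [848.1 430.5] [75.7 19.1] 5.8
(0.142, 0.16) [19. 81.] 138 z 0.1473 rect [812.4 684.8] [76.3 20. ] 10.2
(0.142, 0.16) [109. 187.] 50 z 0.1482 rect [520.9 386. ] [22.1 29.6] 54.0
(0.142, 0.16) [376. 222.] 558 z 0.1466 rect [ 465.5 -315.8] [ 33.9 109.8] 73.6
(0.142, 0.16) [427. 227.] 578 z 0.1466 rect [ 461.4 -444.9] [108.1  33.8] 2.3
(0.142, 0.16) [374. 282.] 610 z 0.1468 rect [ 316.6 -308. ] [110.6  33. ] 55.6
(0.105, 0.125) [116.  85.] 125 z 0.1157 rect [842.6 425.1] [113.   18.7] 2.5
(0.105, 0.125) [62. 85.] 1185 z 0.1121 rect [824.3 570. ] [129.8 241.6] 6.7
(0.105, 0.125) [355. 164.] 859 z 0.1113 rect [ 629.  -273.2] [ 61.  111.3] 79.6
(0.105, 0.125) [117. 191.] 148 z 0.1177 rect [519.2 381.7] [45.7 62. ] 58.7
(0.105, 0.125) [212. 208.] 297 z 0.1077 rect [485.6 113. ] [ 30.5 109.9] 74.7
(0.105, 0.125) [236. 201.] 70 z 0.107 rect [503.7  54.2] [24.4 49.8] 78.6
(0.105, 0.125) [366. 223.] 69 z 0.1149 rect [ 469.  -300.4] [  2.6 108.8] 74.8
(0.105, 0.125) [228. 221.] 86 
[... 489 characters left out ...]
 60.7] 55.4
(0.09, 0.105) [203. 206.] 386 z 0.1006 rect [493.5 140.4] [ 36.  111.5] 78.1
(0.09, 0.105) [227. 213.] 789 z 0.0999 rect [476.3  70.1] [ 65.6 119.2] 77.9
(0.09, 0.105) [365. 222.] 57 z 0.0975 rect [ 469.1 -300.5] [  1.7 108.4] 74.5
(0.09, 0.105) [413. 229.] 96 z 0.0979 rect [ 460.9 -429.6] [107.7   3.5] 2.6
(0.06, 0.075) [ 38. 108.] 50 z 0.068 rect [765.9 668.5] [ 7.8 46. ] 75.9
(0.06, 0.075) [416. 135.] 196 z 0.0683 rect [ 735.4 -472.3] [202.  101.5] 61.0
(0.06, 0.075) [160. 125.] 65 z 0.0681 rect [728.6 289.1] [29.1 61. ] 36.9
(0.06, 0.075) [225. 170.] 819 z 0.0651 rect [590.2 106.1] [236.6  76.9] 78.3
(0.06, 0.075) [408. 230.] 82 z 0.0678 rect [ 460.4 -429.6] [108.5   3.6] 2.0
```

View pics/top_crop.png

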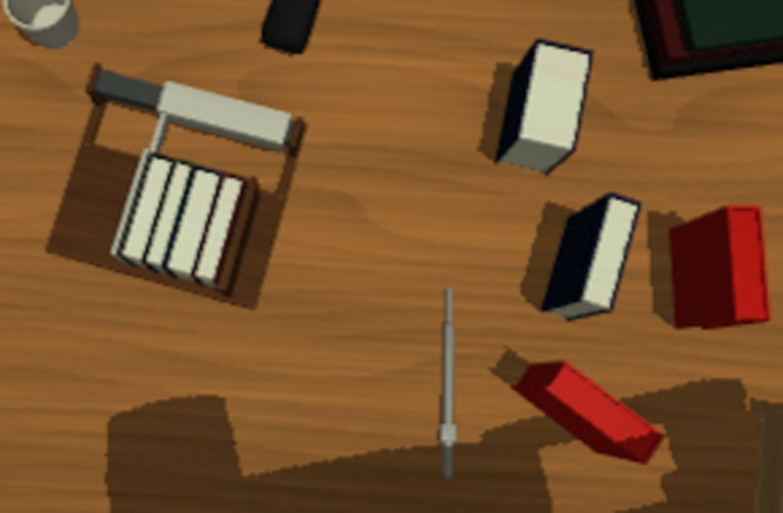

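View pics/side_crop.png

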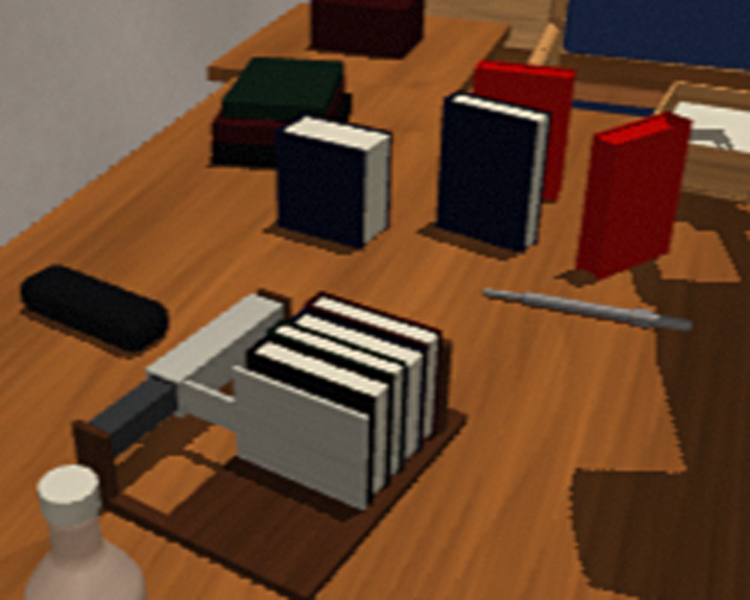

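```bash
python3 - <<'E'
from h import *
def ld(n):
    c=dict(np.load(n)); return {k:(v if v.ndim else float(v)) for k,v in c.items()}
for n in ['top0.npz','side0.npz']:
    c=ld(n);P=cloud(c);Z=P[...,2]
    hsv=cv2.cvtColor(c['color'],cv2.COLOR_RGB2HSV)
    # sleeve top: light gray z~.067 near (.59,.1)
    reg=(abs(P[...,0]-.58)<.1)&(abs(P[...,1]-.1)<.16)
    m=reg&(abs(Z-.066)<.006)&(hsv[...,2]>110)&(hsv[...,1]<70)
    nn,l,st,ce=cv2.connectedComponentsWithStats(m.astype(np.uint8)); i=1+st[1:,4].argmax()
    ys,xs=np.nonzero(l==i)
    Q=np.array([plane(c,u,v,.067)[:2] for u,v in zip(xs,ys)])*1000
    r=cv2.minAreaRect(Q.astype(np.float32)); print(n,'sleeve',ce[i],r, np.round(cv2.boxPoints(r)))
    # slim book top
    m=(abs(P[...,0]-.465)<.09)&(abs(P[...,1]+.316)<.07)&(abs(Z-.148)<.008)
    ys,xs=np.nonzero(m); Q=np.array([plane(c,u,v,.150)[:2] for u,v in zip(xs,ys)])*1000
    print('book',len(Q),cv2.minAreaRect(Q.astype(np.float32)),Z[m].mean())
    for nm,(x,y) in dict(fixedbooks=(.477,.06)).items():
        m=(abs(P[...,0]-x)<.08)&(abs(P[...,1]-y)<.09)&(Z>.096); print(nm,m.sum(),cv2.minAreaRect((P[m][:,:2]*1000).astype(np.float32)),np.nanmax(Z[m]))
    t=np.nanmedian(Z[(abs(P[...,0]-.4)<.03)&(abs(P[...,1]+.1)<.03)]);print('table z',t)
c=ld('top0.npz')
for nm,u,v,z in [('case',395/1.5,190/1.5,.03),('cup',246/1.5,190/1.5,.085),('bottle',152/1.5,273/1.5,.19),('pointer',474/1.5,410/1.5,.01)]: print(nm,plane(c,u,v,z).round(3))
E
```

```text
top0.npz sleeve [231.64111498 171.51393728] ((589.6307983398438, 69.88228607177734), (140.6611328125, 76.12763977050781), 85.31775665283203) [[546.   3.]
 [622.  -3.]
 [633. 137.]
 [557. 143.]]
book 571 ((465.3277893066406, -314.0401306152344), (34.86627960205078, 110.56837463378906), 74.14678192138672) 0.146470424636703
fixedbooks 1485 ((483.0045166015625, 97.64241027832031), (119.11741638183594, 113.3829574584961), 78.50440216064453) 0.11347534384184077
table z -0.0007809831347542762
side0.npz sleeve [220.88085106 203.71489362] ((579.6421508789062, 75.19300079345703), (140.30548095703125, 82.79090118408203), 79.9792709350586) [[527.  13.]
 [608.  -1.]
 [633. 137.]
 [551. 151.]]
book 233 ((461.2257995605469, -300.3420715332031), (55.779903411865234, 116.02432250976562), 74.54720306396484) 0.1462275650284792
fixedbooks 1376 ((481.6981506347656, 105.14633178710938), (113.4392318725586, 112.99382019042969), 77.15312957763672) 0.11226893269501126
table z -0.00019236761887642118
case [ 0.76  -0.012  0.03 ]
cup [0.721 0.277 0.085]
bottle [0.522 0.386 0.19 ]
pointer [ 0.329 -0.186  0.01 ]
```

```bash
python3 - <<'E'
from h import *
def ld(n):
    c=dict(np.load(n)); return {k:(v if v.ndim else float(v)) for k,v in c.items()}
for n in ['top0.npz','side0.npz']:
    c=ld(n);P=cloud(c);Z=P[...,2]
    hsv=cv2.cvtColor(c['color'],cv2.COLOR_RGB2HSV)
    reg=(abs(P[...,0]-.58)<.1)&(abs(P[...,1]-.1)<.16)
    m=reg&(abs(Z-.066)<.006)&(hsv[...,2]>110)&(hsv[...,1]<70)
    m=cv2.morphologyEx(m.astype(np.uint8),cv2.MORPH_OPEN,np.ones((9,9)))
    ys,xs=np.nonzero(m)
    Q=np.array([plane(c,u,v,.067)[:2] for u,v in zip(xs,ys)])*1000
    r=cv2.minAreaRect(Q.astype(np.float32)); print(n,r, np.round(cv2.boxPoints(r)).tolist())
    th=np.radians(78); 
    # per-edge: side of fixed books outer faces etc
    rx=np.array([np.sin(th),-np.cos(th)]); ry=np.array([np.cos(th),np.sin(th)])
    cx=Q@rx; cy=Q@ry; print('x',np.percentile(cx,[1,50,99]).round(1),'y',np.percentile(cy,[.5,99.5]).round(1))
    # centreline slope
    b=np.arange(cy.min()+8,cy.max()-8,6); mid=[(cx[abs(cy-t)<4].min()+cx[abs(cy-t)<4].max())/2 for t in b]
    p=np.polyfit(b,mid,1); print('slope deg',np.degrees(np.arctan(p[0])).round(2), 'th', 78-np.degrees(np.arctan(p[0])))
E
```

```text
top0.npz ((602.4901733398438, 69.44991302490234), (139.55825805664062, 34.26713943481445), 77.89884185791016) [[571.0, 5.0], [605.0, -2.0], [634.0, 134.0], [600.0, 141.0]]
x [558.4 575.  591.6] y [125.3 260.8]
slope deg -0.19 th 78.18703888973158Traceback (most recent call last):
  File "<stdin>", line 12, in <module>
cv2.error: OpenCV(4.12.0) /io/opencv/modules/imgproc/src/convhull.cpp:143: error: (-215:Assertion failed) total >= 0 && (depth == CV_32F || depth == CV_32S) in function 'convexHull'
```

Candidates: slim blue book at top pixel (376,222), 34×110 mm and 147 mm high, matches the description. The thick blue book is at (355,164), 61 mm thick, and the two red ones are at (427,227) and (374,282). I choose (376,222). First I'll look at the button side of the rail.

```bash
python3 -m inch '[{"twist":-0.14},{"twist":-0.14},{"twist":-0.14},{"twist":-0.14},{"twist":-0.14},{"twist":-0.14},{"twist":-0.14},{"twist":-0.03},{"x":20,"z":36},{"x":20,"z":36},{"x":20,"z":36},{"x":20,"z":36}]' 1; python3 -m inch '[{"x":20,"z":36},{"x":20,"z":36},{"x":20,"z":36},{"x":20,"z":36},{"x":20,"z":36},{"x":20,"z":36},{"x":20,"z":36},{"x":20,"z":36},{"x":20,"z":36},{"x":20,"z":36},{"x":20,"z":36},{"x":20,"z":36}]'
python3 - <<'E'
from h import *
s=robot.read_state();print(s['t'],s['tool_pos'].round(4) if hasattr(s['tool_pos'],'round') else s['tool_pos'])
M=R.from_rotvec(s['orientation']).as_matrix();print(M.round(3))
d=np.array([.7165,-.0192,.255])-np.array(s['tool_pos']);print('need',(M.T@d*1000).round(1),np.degrees(np.arctan2(M[1,0],M[0,0])))
E
```

```text
0.15 [ 0.209  -0.5622  0.4039]
[[ 0.348 -0.     0.937]
 [-0.937  0.001  0.348]
 [-0.001 -1.     0.   ]]
need [-332.   149.5  664.9] -69.6147311284673$[0]: bad value
$[0]: bad value
```

```bash
python3 -m inch '[{"x":0,"y":0,"z":0,"twist":-0.14}]' 1
```

```text
t: 0.25
tool_pos: [0.209, -0.5623, 0.4042]
orientation: [-1.403, 0.837, -0.836]
force: [0.1, 0.2, 0.2]
opening: 0.0929
```

```bash
python3 -m inch '[{"x":0,"y":0,"z":0,"twist":-0.14},{"x":0,"y":0,"z":0,"twist":-0.14},{"x":0,"y":0,"z":0,"twist":-0.14},{"x":0,"y":0,"z":0,"twist":-0.14},{"x":0,"y":0,"z":0,"twist":-0.14},{"x":0,"y":0,"z":0,"twist":-0.14},{"x":0,"y":0,"z":0,"twist":-0.03},{"x":20,"y":0,"z":36,"twist":0},{"x":20,"y":0,"z":36,"twist":0},{"x":20,"y":0,"z":36,"twist":0},{"x":20,"y":0,"z":36,"twist":0},{"x":20,"y":0,"z":36,"twist":0}]' 1
python3 -m inch '[{"x":20,"y":0,"z":36,"twist":0},{"x":20,"y":0,"z":36,"twist":0},{"x":20,"y":0,"z":36,"twist":0},{"x":20,"y":0,"z":36,"twist":0},{"x":20,"y":0,"z":36,"twist":0},{"x":20,"y":0,"z":36,"twist":0},{"x":20,"y":0,"z":36,"twist":0},{"x":20,"y":0,"z":36,"twist":0},{"x":20,"y":0,"z":36,"twist":0},{"x":20,"y":0,"z":36,"twist":0}]'
cat > need.py <<'E'
from h import *
import sys
def need(x,y,z,ang=None):
    s=robot.read_state()
    M=R.from_rotvec(s['orientation']).as_matrix()
    a=np.degrees(np.arctan2(M[1,0],M[0,0]))
    d=np.array([x,y,z])-np.array(s['tool_pos']);print('t',s['t'],'need mm',(M.T@d*1000).round(1),'a',a.round(2),'twist',None if ang is None else np.radians(a-ang).round(3),'down',M[:,1].round(3))
    if ang is not None:
        b=np.radians(ang);N=np.array([[np.cos(b),0,-np.sin(b)],[np.sin(b),0,np.cos(b)],[0,-1,0]])
        print('   after twist',(N.T@d*1000).round(1))
if __name__=='__main__': need(*map(float,sys.argv[1:]))
E
python3 need.py .7165 -.0192 .255 -12
```

```text
t: 1.45
tool_pos: [0.3443, -0.4052, 0.4046]
orientation: [-1.564, 0.164, -0.164]
force: [1.1, 0.1, 0.8]
opening: 0.093
t: 2.45
tool_pos: [0.6135, -0.0933, 0.4045]
orientation: [-1.565, 0.164, -0.163]
force: [0.5, 0.7, -0.4]
opening: 0.0929
t 2.45 need mm [ 85.5 149.5  93.7] a -11.93 twist 0.001 down [-0. -0. -1.]
   after twist [ 85.3 149.5  93.8]
```

```bash
python3 -m inch '[{"x":28,"y":0,"z":31,"twist":0},{"x":28,"y":20,"z":31,"twist":0},{"x":28,"y":40,"z":31,"twist":0},{"x":0,"y":45,"z":0,"twist":0},{"x":0,"y":45,"z":0,"twist":0},{"x":0,"y":0,"z":0,"twist":0}]'
python3 - <<'E'
from h import *
c=cam('wrist'); np.savez('w1.npz',**c); save(c,'w1.png',k=1.5)
E
```

```text
t: 3.05
tool_pos: [0.7059, -0.0235, 0.2503]
orientation: [-1.565, 0.174, -0.151]
force: [-1.6, 0.0, -1.1]
opening: 0.0929
```

View pics/w1.png

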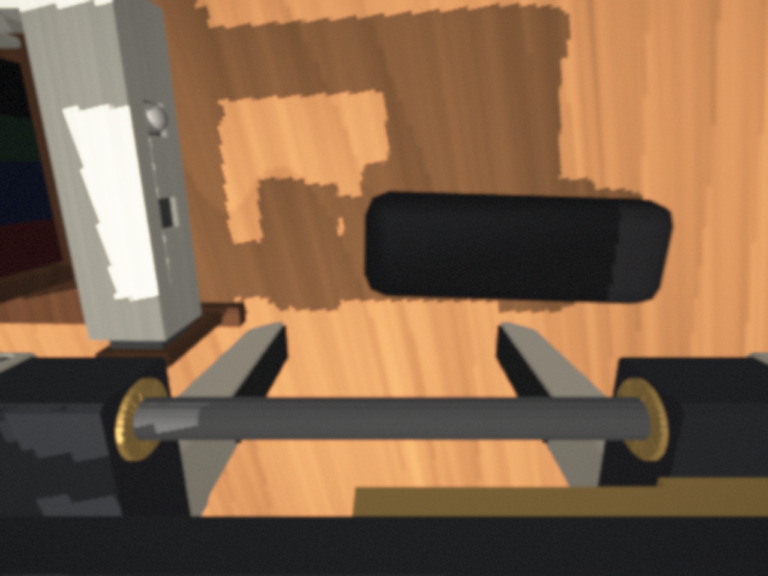

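The picture shows the popped-out button at about (155,118) and the second hole, dark, at about (168,212) on the sleeve's +x face. The black case is at the right.

```bash
python3 need.py .7165 -.0192 .255 -12; python3 - <<'E'
from h import *
c=dict(np.load('w1.npz')); c={k:(v if v.ndim else float(v)) for k,v in c.items()}
save(c,'w1c.png',(0,20,190,250),2.6*1)
rx=np.array([.978,-.208,0]);ry=np.array([.208,.978,0]);L=np.array([.6075,.0929,.05])
for off in (.017,):
  for u,v in [(103.5,78.5),(112,141.5)]:
    o,d=ray(c,u,v); t=((L-o)@rx+off)/(d@rx); p=o+d*t; print(p.round(4),((p-L)@ry*1000).round(1),(p[2]*1000).round(1))
P=cloud(c)
for u,v in [(103,78),(112,141),(110,141),(60,150),(95,100)]: print(u,v,P[v,u].round(4), ((P[v,u]-L)@rx*1000).round(1))
E
```

```text
t 3.1 need mm [8.  0.2 6.4] a -11.85 twist 0.003 down [-0.009  0.001 -1.   ]
   after twist [8.  0.3 6.4]
[0.6241 0.0893 0.0489] -0.1 48.9
[0.6158 0.0503 0.0494] -39.9 49.4
103 78 [0.6268 0.0884 0.0543] 19.8
112 141 [0.6121 0.0508 0.0427] 13.2
110 141 [0.6118 0.051  0.0447] 12.9
60 150 [0.5926 0.0516 0.0672] -6.0
95 100 [0.6215 0.0758 0.0618] 17.3
```

View pics/w1c.png

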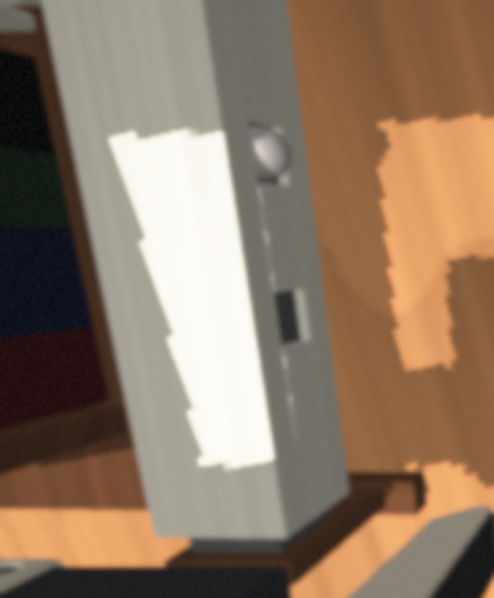

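Button at y ≈ 0 and z ≈ 49 mm from the expected latch, so it agrees. The hole spacing is about 40 mm. Next I'll move above the latch with the fingers partly open.

```bash
python3 -m inch '[{"x":0,"y":-30,"z":0,"twist":0.003},{"x":-24,"y":-25,"z":25,"twist":0},{"x":-34,"y":0,"z":35,"twist":0},{"x":-34,"y":0,"z":35,"twist":0},{"x":-25,"y":0,"z":0,"twist":0},{"x":0,"y":0,"z":0,"twist":0}]' 0.29 20; python3 need.py .6075 .0929 .222 -12
```

```text
t: 3.7
tool_pos: [0.613, 0.0947, 0.3193]
orientation: [-1.564, 0.16, -0.165]
force: [0.5, -0.5, -0.1]
opening: 0.0603
t 3.7 need mm [-5.4 97.3 -3. ] a -11.86 twist 0.003 down [ 0.004  0.001 -1.   ]
   after twist [-5.  97.3 -2.9]
```

```bash
python3 -m inch '[{"x":-5,"y":15,"z":-3,"twist":0.002},{"x":0,"y":22,"z":0,"twist":0},{"x":0,"y":20,"z":0,"twist":0},{"x":0,"y":20,"z":0,"twist":0},{"x":0,"y":15,"z":0,"twist":0},{"x":0,"y":5,"z":0,"twist":0},{"x":0,"y":0,"z":0,"twist":0},{"x":0,"y":0,"z":0,"twist":0}]' ; python3 need.py .6075 .0929 .222 -12; python3 - <<'E'
from h import *
c=cam('wrist'); save(c,'w2.png',k=1.5); c=cam('side'); save(c,'s2.png',(100,60,420,300),2.4)
E
```

```text
t: 4.5
tool_pos: [0.6097, 0.0909, 0.2197]
orientation: [-1.564, 0.164, -0.167]
force: [0.0, 0.0, 0.6]
opening: 0.0602
t 4.5 need mm [-2.6 -2.3  1.5] a -12.06 twist -0.001 down [ 0.002  0.    -1.   ]
   after twist [-2.6 -2.3  1.5]
```

View pics/w2.png

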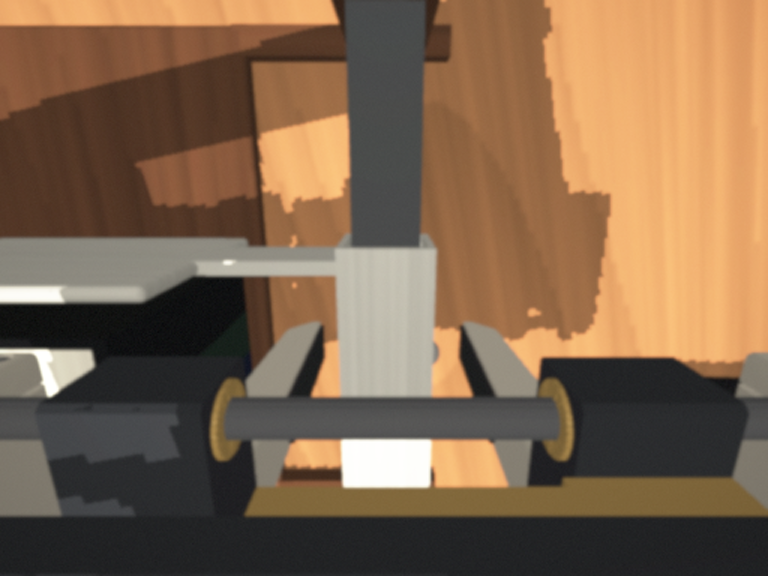

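View pics/s2.png

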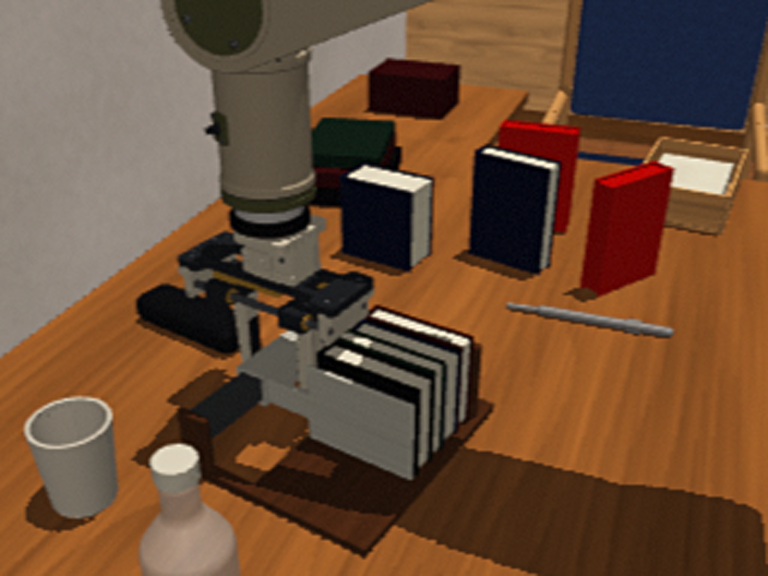

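The sleeve lies between the fingers (columns 340–435) with the button at (435,352) level with the right pad, so the position is good. I'll make a small correction and then pinch.

```bash
python3 -m inch '[{"x":-2.5,"y":-2,"z":1.5,"twist":0},{"x":0,"y":0,"z":0,"twist":0},{"x":0,"y":0,"z":0,"twist":0}]' ; python3 need.py .6075 .0929 .222 -12
python3 -m inch '[{"x":0,"y":0,"z":0,"twist":0},{"x":0,"y":0,"z":0,"twist":0},{"x":0,"y":0,"z":0,"twist":0}]' -0.3 20;python3 -m inch '[{"x":0,"y":0,"z":0,"twist":0},{"x":0,"y":0,"z":0,"twist":0},{"x":0,"y":0,"z":0,"twist":0}]' ; python3 need.py .6075 .0929 .222 -12
```

```text
t: 4.9
tool_pos: [0.6068, 0.0932, 0.2207]
orientation: [-1.564, 0.164, -0.165]
force: [0.2, -0.3, 0.1]
opening: 0.0596
t 4.9 need mm [ 0.7 -1.3 -0.1] a -12.02 twist -0.0 down [ 0.001  0.    -1.   ]
   after twist [ 0.7 -1.3 -0.1]
t: 5.2
tool_pos: [0.607, 0.093, 0.2202]
orientation: [-1.564, 0.164, -0.166]
force: [2.9, -0.6, -1.9]
opening: 0.0406
t: 5.5
tool_pos: [0.6077, 0.0927, 0.2203]
orientation: [-1.564, 0.163, -0.168]
force: [8.3, -0.2, -4.8]
opening: 0.0336
t 5.5 need mm [-0.2 -1.7  0.2] a -12.05 twist -0.001 down [ 0.003 -0.    -1.   ]
   after twist [-0.2 -1.7  0.2]
```

Flush: the opening is 34 mm. I'll relieve the side force and start sliding out.

```bash
python3 -m inch '[{"x":1,"y":0,"z":0,"twist":0},{"x":0,"y":0,"z":0,"twist":0}]' - 25; python3 -m inch '[{"x":0,"y":0,"z":1,"twist":0},{"x":0,"y":0,"z":1,"twist":0},{"x":0,"y":0,"z":1,"twist":0}]'; python3 need.py .6075 .0929 .222 -12;  python3 -m inch '[{"x":0,"y":0,"z":1,"twist":0},{"x":0,"y":0,"z":1,"twist":0},{"x":0,"y":0,"z":1,"twist":0}]'; python3 need.py .6075 .0929 .222 -12
```

```text
t: 5.7
tool_pos: [0.6081, 0.0927, 0.2203]
orientation: [-1.564, 0.164, -0.166]
force: [4.4, -0.8, -1.8]
opening: 0.0338
t: 6.0
tool_pos: [0.6085, 0.0946, 0.2203]
orientation: [-1.567, 0.165, -0.166]
force: [1.6, -8.9, 0.3]
opening: 0.0339
t 6.0 need mm [-0.6 -1.7 -1.9] a -12.06 twist -0.001 down [ 0.    -0.002 -1.   ]
   after twist [-0.6 -1.7 -1.9]
t: 6.3
tool_pos: [0.6091, 0.0969, 0.2203]
orientation: [-1.568, 0.165, -0.165]
force: [-1.1, -13.5, 3.7]
opening: 0.0338
t 6.3 need mm [-0.7 -1.7 -4.2] a -12.07 twist -0.001 down [-0.    -0.003 -1.   ]
   after twist [-0.7 -1.7 -4.2]
```

```bash
for i in 1 2; do python3 -m inch '[{"x":0,"y":0,"z":1.5,"twist":0},{"x":0,"y":0,"z":1.5,"twist":0},{"x":0,"y":0,"z":1,"twist":0}]'; python3 need.py .6075 .0929 .222 -12;done
```

```text
t: 6.6
tool_pos: [0.6099, 0.1008, 0.2203]
orientation: [-1.567, 0.166, -0.166]
force: [-0.0, -8.1, 1.3]
opening: 0.0339
t 6.6 need mm [-0.7 -1.6 -8.3] a -12.09 twist -0.002 down [-0.    -0.003 -1.   ]
   after twist [-0.7 -1.7 -8.3]
t: 6.9
tool_pos: [0.6108, 0.1052, 0.2203]
orientation: [-1.567, 0.165, -0.166]
force: [1.4, -8.9, 0.2]
opening: 0.0339
t 6.9 need mm [ -0.7  -1.7 -12.7] a -12.07 twist -0.001 down [-0.    -0.002 -1.   ]
   after twist [ -0.7  -1.7 -12.7]
```

```bash
python3 -m inch '[{"x":0,"y":0,"z":2,"twist":0},{"x":0,"y":0,"z":2,"twist":0},{"x":0,"y":0,"z":2,"twist":0},{"x":0,"y":0,"z":2,"twist":0},{"x":0,"y":0,"z":2,"twist":0},{"x":0,"y":0,"z":2,"twist":0},{"x":0,"y":0,"z":2,"twist":0},{"x":0,"y":0,"z":2,"twist":0},{"x":0,"y":0,"z":2,"twist":0},{"x":0,"y":0,"z":1,"twist":0}]'; python3 need.py .6075 .0929 .222 -12; python3 -m inch '[{"x":0,"y":0,"z":1,"twist":0},{"x":0,"y":0,"z":1,"twist":0}]'; python3 need.py .6075 .0929 .222 -12
```

```text
t: 7.9
tool_pos: [0.6148, 0.1238, 0.2203]
orientation: [-1.567, 0.165, -0.166]
force: [1.8, -7.9, 0.5]
opening: 0.034
t 7.9 need mm [ -0.7  -1.6 -31.8] a -12.07 twist -0.001 down [ 0.    -0.002 -1.   ]
   after twist [ -0.7  -1.7 -31.8]
t: 8.1
tool_pos: [0.6152, 0.1258, 0.2203]
orientation: [-1.567, 0.165, -0.166]
force: [2.8, -6.5, 0.6]
opening: 0.0343
t 8.1 need mm [ -0.7  -1.6 -33.8] a -12.07 twist -0.001 down [ 0.    -0.002 -1.   ]
   after twist [ -0.7  -1.7 -33.8]
```

```bash
for i in 1 2 3 4 ; do python3 -m inch '[{"x":0,"y":0,"z":0.5,"twist":0},{"x":0,"y":0,"z":0.5,"twist":0}]'|grep -E "force|opening"; python3 need.py .6075 .0929 .222 |cut -c1-40;done
```

```text
force: [3.3, -6.5, 0.4]
opening: 0.0339
t 8.3 need mm [ -0.7  -1.6 -35. ] a -12.
force: [3.3, -5.0, 0.2]
opening: 0.034
t 8.5 need mm [ -0.7  -1.6 -36.1] a -12.
force: [3.3, -4.3, -0.3]
opening: 0.034
t 8.7 need mm [ -0.6  -1.6 -37.2] a -12.
force: [3.3, -2.6, -0.2]
opening: 0.0338
t 8.9 need mm [ -0.6  -1.6 -38.4] a -12.
```

```bash
for i in 1 2 3 ; do python3 -m inch '[{"x":0,"y":0,"z":0.4,"twist":0},{"x":0,"y":0,"z":0.3,"twist":0}]'|grep -E "force|opening"; python3 need.py .6075 .0929 .222 |cut -c1-40;done
```

```text
force: [4.2, -4.6, 0.3]
opening: 0.0337
t 9.1 need mm [ -0.6  -1.6 -39. ] a -12.
force: [2.7, -6.5, 0.9]
opening: 0.0338
t 9.3 need mm [ -0.6  -1.6 -39.5] a -12.
force: [2.7, -5.8, 1.3]
opening: 0.0338
t 9.5 need mm [ -0.7  -1.6 -40.2] a -12.
```

```bash
for i in 1 2 3 ; do python3 -m inch '[{"x":0,"y":0,"z":0.3,"twist":0},{"x":0,"y":0,"z":0.3,"twist":0}]'|grep -E "force|opening"; python3 need.py .6075 .0929 .222 |cut -c1-40;done
```

```text
force: [2.5, -5.7, 0.2]
opening: 0.0339
t 9.7 need mm [ -0.7  -1.6 -40.8] a -12.
force: [2.8, -8.2, 0.9]
opening: 0.0337
t 9.9 need mm [ -0.7  -1.6 -41.2] a -12.
force: [0.9, -9.1, 2.3]
opening: 0.0337
t 10.1 need mm [ -0.7  -1.6 -41.5] a -12
```

```bash
python3 -m inch '[{"x":0,"y":0,"z":0.3,"twist":0},{"x":0,"y":0,"z":0,"twist":0}]'|grep -E "force|opening"; python3 need.py .6075 .0929 .222 |cut -c1-40
```

```text
force: [2.2, -10.0, 1.5]
opening: 0.0337
t 10.3 need mm [ -0.7  -1.6 -41.6] a -12
```

Force climbs to 10 N with almost no further motion, at about 41.6 mm of travel (5.7 N while sliding freely), so it looks locked. I'll back off, release and look.

```bash
python3 -m inch '[{"x":0,"y":0,"z":-0.7,"twist":0},{"x":0,"y":0,"z":0,"twist":0}]'; python3 need.py .6075 .0929 .222 |cut -c1-40;  python3 -m inch '[{"x":0,"y":0,"z":0,"twist":0},{"x":0,"y":0,"z":0,"twist":0},{"x":0,"y":0,"z":0,"twist":0}]' 0.29; python3 -m inch '[{"x":0,"y":-20,"z":0,"twist":0},{"x":0,"y":-35,"z":0,"twist":0},{"x":0,"y":-35,"z":0,"twist":0},{"x":15,"y":0,"z":-20,"twist":0},{"x":25,"y":0,"z":-30,"twist":0},{"x":35,"y":0,"z":-40,"twist":0},{"x":35,"y":15,"z":-30,"twist":0},{"x":18,"y":35,"z":0,"twist":0},{"x":0,"y":10,"z":0,"twist":0},{"x":0,"y":0,"z":0,"twist":0},{"x":0,"y":0,"z":0,"twist":0}]'; python3 - <<'E'
from h import *
c=cam('wrist'); np.savez('w3.npz',**c); save(c,'w3.png',k=1.5); save(c,'w3c.png',(0,0,200,230),2.6)
c=cam('top'); np.savez('t3.npz',**c); save(c,'t3.png',(130,120,330,260),3.8)
E
```

```text
t: 10.5
tool_pos: [0.6168, 0.1332, 0.2203]
orientation: [-1.566, 0.165, -0.166]
force: [2.1, -6.7, 0.7]
opening: 0.0337
t 10.5 need mm [ -0.7  -1.6 -41.4] a -12
t: 10.8
tool_pos: [0.6163, 0.1346, 0.22]
orientation: [-1.564, 0.165, -0.164]
force: [0.8, 1.0, -0.5]
opening: 0.0531
t: 11.9
tool_pos: [0.7149, -0.006, 0.2508]
orientation: [-1.564, 0.164, -0.164]
force: [0.1, 0.4, 0.3]
opening: 0.06
```

View pics/w3.png

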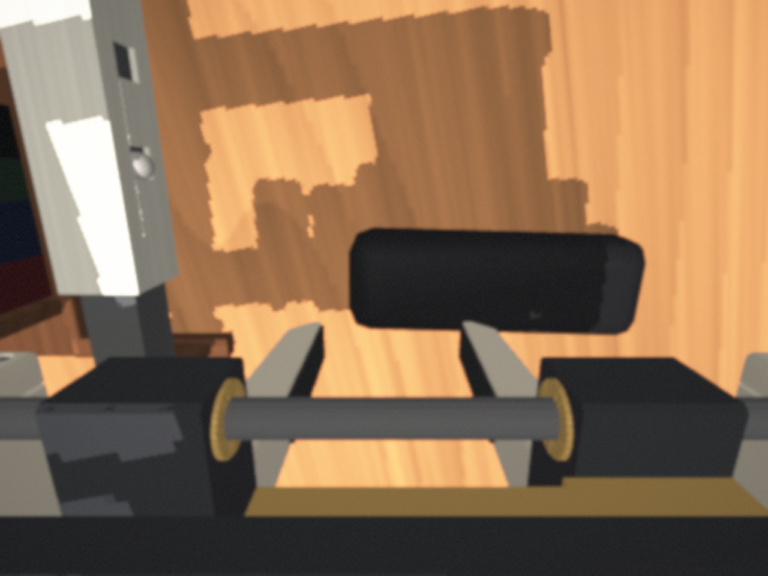

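View pics/t3.png

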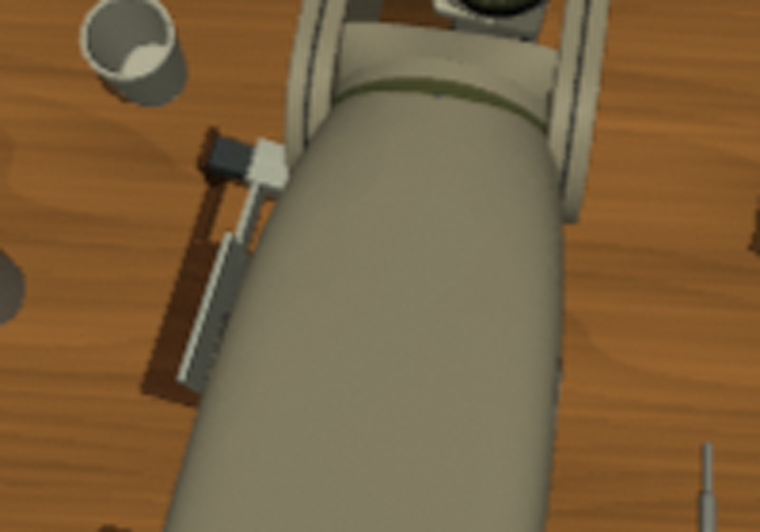

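The button shows popped out through the second hole at (142,162), with the first hole empty at (125,62), so the sleeve is locked. Next is the slim book.

```bash
python3 -m inch '[{"x":0,"y":-30,"z":0,"twist":0},{"x":0,"y":-40,"z":0,"twist":0},{"x":0,"y":-40,"z":0,"twist":0},{"x":-15,"y":-30,"z":-30,"twist":0},{"x":-20,"y":-8,"z":-40,"twist":0},{"x":-20,"y":0,"z":-40,"twist":0},{"x":-20,"y":0,"z":-40,"twist":0},{"x":-20,"y":0,"z":-40,"twist":0},{"x":-20,"y":0,"z":-40,"twist":0},{"x":-20,"y":0,"z":-40,"twist":0},{"x":-20,"y":0,"z":-40,"twist":0},{"x":-20,"y":0,"z":-35,"twist":0}]' 0.5; python3 -m inch '[{"x":0,"y":0,"z":0,"twist":0.14},{"x":0,"y":0,"z":0,"twist":0.14},{"x":0,"y":0,"z":0,"twist":0.14},{"x":0,"y":0,"z":0,"twist":0.14},{"x":0,"y":0,"z":0,"twist":0.14},{"x":0,"y":0,"z":0,"twist":0.14},{"x":0,"y":0,"z":0,"twist":0.14},{"x":0,"y":0,"z":0,"twist":0.14},{"x":0,"y":0,"z":0,"twist":0.14},{"x":0,"y":0,"z":0,"twist":0.14},{"x":0,"y":0,"z":0,"twist":0.14},{"x":0,"y":0,"z":0,"twist":0.1}]'; python3 need.py .4653 -.314 .40 -105.9
```

```text
t: 13.2
tool_pos: [0.4708, -0.3086, 0.4006]
orientation: [-1.567, 0.162, -0.167]
force: [0.1, -0.4, -0.8]
opening: 0.0693
t: 14.4
tool_pos: [0.4723, -0.3071, 0.4005]
orientation: [-1.06, 1.412, -1.418]
force: [-0.3, -0.7, 0.9]
opening: 0.0697
t 14.4 need mm [ 8.6  0.4 -4.8] a -106.25 twist -0.006 down [ 0.003 -0.002 -1.   ]
   after twist [ 8.5  0.5 -4.8]
```

```bash
python3 -m inch '[{"x":8,"y":0,"z":-5,"twist":-0.004},{"x":0,"y":0,"z":0,"twist":0},{"x":0,"y":0,"z":0,"twist":0}]'; python3 - <<'E'
from h import *
c=cam('wrist'); np.savez('w4.npz',**c); save(c,'w4.png',k=1.5)
P=cloud(c); Z=P[...,2]; m=(abs(P[...,0]-.465)<.09)&(abs(P[...,1]+.316)<.05)&(abs(Z-.15)<.012)
m=m.astype(np.uint8); n,l,st,ce=cv2.connectedComponentsWithStats(m)
for i in range(1,n):
  if st[i,4]>100:
    ys,xs=np.nonzero(l==i); Q=np.array([plane(c,u,v,.150)[:2] for u,v in zip(xs,ys)])*1000
    print(st[i],cv2.minAreaRect(Q.astype(np.float32)),Z[l==i].mean())
E
python3 need.py .4653 -.314 .40 -105.9
```

```text
t: 14.7
tool_pos: [0.4649, -0.3142, 0.399]
orientation: [-1.067, 1.406, -1.409]
force: [-0.7, -0.9, -0.7]
opening: 0.0697
[ 242  136   38  119 4142] ((465.089111328125, -315.1556701660156), (32.10945129394531, 110.83433532714844), 74.174072265625) 0.14842878804684817
t 14.75 need mm [-0.2 -1.3  0.2] a -105.67 twist 0.004 down [ 0.001 -0.001 -1.   ]
   after twist [-0.2 -1.3  0.2]
```

View pics/w4.png

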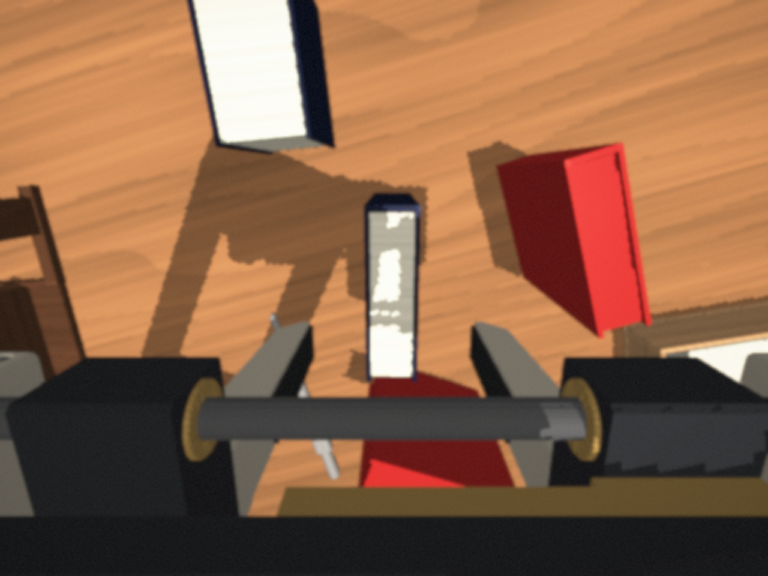

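The slim book is centred between the fingers: 32.1×110.8 mm, 148 mm high. Descending to grasp near the top.

```bash
python3 -m inch '[{"x":1,"y":20,"z":0,"twist":0.003},{"x":0,"y":25,"z":0,"twist":0},{"x":0,"y":25,"z":0,"twist":0},{"x":0,"y":20,"z":0,"twist":0},{"x":0,"y":10,"z":0,"twist":0},{"x":0,"y":4,"z":0,"twist":0},{"x":0,"y":0,"z":0,"twist":0},{"x":0,"y":0,"z":0,"twist":0}]' 0.5 25; python3 need.py .4651 -.3152 .295 -105.83
```

```text
t: 15.55
tool_pos: [0.4653, -0.3155, 0.2955]
orientation: [-1.064, 1.409, -1.412]
force: [0.5, -0.7, 0.2]
opening: 0.0699
t 15.55 need mm [-0.2  0.5 -0.2] a -105.93 twist -0.002 down [ 0.001 -0.001 -1.   ]
   after twist [-0.2  0.5 -0.2]
```

```bash
python3 -m inch '[{"x":0,"y":0,"z":0,"twist":0},{"x":0,"y":0,"z":0,"twist":0},{"x":0,"y":0,"z":0,"twist":0},{"x":0,"y":0,"z":0,"twist":0},{"x":0,"y":0,"z":0,"twist":0},{"x":0,"y":0,"z":0,"twist":0}]' -0.4 25;  python3 -m inch '[{"x":0,"y":-5,"z":0,"twist":0},{"x":0,"y":-15,"z":0,"twist":0},{"x":0,"y":-25,"z":0,"twist":0},{"x":0,"y":-30,"z":0,"twist":0},{"x":0,"y":-30,"z":0,"twist":0},{"x":0,"y":-25,"z":0,"twist":0},{"x":0,"y":-15,"z":0,"twist":0},{"x":0,"y":0,"z":0,"twist":0},{"x":0,"y":0,"z":0,"twist":0}]'; python3 need.py .4651 -.3152 .295 -105.83
```

```text
t: 16.15
tool_pos: [0.4649, -0.3151, 0.2942]
orientation: [-1.065, 1.411, -1.411]
force: [0.0, -0.0, 1.0]
opening: 0.0322
t: 17.05
tool_pos: [0.4648, -0.3151, 0.4386]
orientation: [-1.065, 1.412, -1.411]
force: [-0.4, -0.4, -3.7]
opening: 0.0319
t 17.05 need mm [1.000e-01 1.436e+02 4.000e-01] a -105.94 twist -0.002 down [-0.  0. -1.]
   after twist [1.000e-01 1.436e+02 3.000e-01]
```

```bash
python3 - <<'E'
from h import *
c=cam('top'); np.savez('t5.npz',**c); save(c,'t5.png',(120,120,420,330),2.5)
P=cloud(c); Z=P[...,2]
th=np.radians(78);rx=np.array([np.sin(th),-np.cos(th)]);ry=np.array([np.cos(th),np.sin(th)]);L=np.array([.6075,.0929])
v,u=np.mgrid[:384,:512]
o=c['W'][:3,3]; D=np.stack([(u-c['cx'])/c['fx'],(v-c['cy'])/c['fy'],np.ones_like(u)],-1)@c['W'][:3,:3].T
Zc=Z+.0025
X=o+D*((Zc-o[2])/D[...,2])[...,None]
q=X[...,:2]-L; x=q@rx*1000; y=q@ry*1000
for lo,hi in [(.105,.113),(.099,.105),(.091,.099),(.085,.091)]:
    m=(Zc>lo)&(Zc<hi)&(abs(x+125)<75)&(y>-90)&(y<100)
    print(lo,m.sum())
    if m.sum()>20:
        for yb in range(-80,100,8):
            k=m&(y>=yb)&(y<yb+8)
            if k.sum()>6: print('  y',yb,k.sum(),'x',np.percentile(x[k],[2,98]).round(1),'z',np.median(Zc[k]).round(4))
E
```

```text
0.105 926
  y -72 103 x [-174.9  -70.9] z 0.108
  y -64 96 x [-174.7  -71.5] z 0.1074
  y -56 109 x [-174.1  -71.7] z 0.1077
  y -48 42 x [-172.4  -70.8] z 0.1066
  y -40 14 x [-167.4  -69.1] z 0.1056
  y -32 20 x [-174.8  -71.4] z 0.1055
  y -24 61 x [-173.6  -70.6] z 0.1072
  y -16 104 x [-174.7  -72.1] z 0.1092
  y -8 113 x [-174.   -71.7] z 0.109
  y 0 92 x [-176.8  -71.8] z 0.109
  y 8 56 x [-169.9  -69.8] z 0.1062
  y 16 56 x [-174.6  -70.2] z 0.1062
  y 24 60 x [-177.1  -72.2] z 0.1073
0.099 547
  y -72 20 x [-178.5  -72.5] z 0.1036
  y -64 22 x [-168.1  -75.4] z 0.1044
  y -56 11 x [-172.6 -101. ] z 0.1045
  y -48 62 x [-174.3  -73.5] z 0.103
  y -40 103 x [-173.8  -74.7] z 0.1025
  y -32 94 x [-171.7  -72.5] z 0.1027
  y -24 67 x [-176.   -71.4] z 0.1031
  y 8 60 x [-175.5  -73.5] z 0.1035
  y 16 58 x [-171.7  -75.3] z 0.1038
  y 24 26 x [-169.9  -70.9] z 0.1036
  y 72 11 x [-175.7  -82.2] z 0.1
0.091 267
  y -80 113 x [-181.2  -67.1] z 0.0963
  y -72 14 x [-174.4  -74.8] z 0.0946
  y 72 76 x [-175.9  -67.7] z 0.0965
0.085 46
  y -72 7 x [-170.2  -75.7] z 0.0885
  y 72 22 x [-173.6  -69.7] z 0.0876
```

View pics/t5.png

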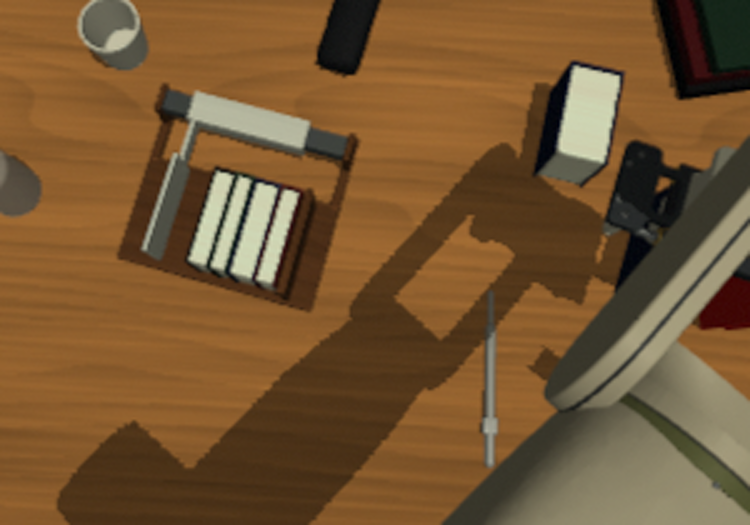

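```bash
python3 - <<'E'
from h import *
c=dict(np.load('t5.npz')); c={k:(v if v.ndim else float(v)) for k,v in c.items()}
P=cloud(c); Z=P[...,2]
th=np.radians(78);rx=np.array([np.sin(th),-np.cos(th)]);ry=np.array([np.cos(th),np.sin(th)]);L=np.array([.6075,.0929])
v,u=np.mgrid[:384,:512]
o=c['W'][:3,3]; D=np.stack([(u-c['cx'])/c['fx'],(v-c['cy'])/c['fy'],np.ones_like(u)],-1)@c['W'][:3,:3].T
Zc=Z+.0025
X=o+D*((Zc-o[2])/D[...,2])[...,None]
q=X[...,:2]-L; x=q@rx*1000; y=q@ry*1000
for xb in range(-175,-70,15):
    r=(x>=xb)&(x<xb+15)
    b=r&(Zc>.099)&(y<50)&(y>-100); p=r&(Zc>.09)&(Zc<.102)&(y>50)&(y<100)
    print(xb,'books y',np.percentile(y[b],[1,99]).round(1),'plate',np.percentile(y[p],[3,97]).round(1))
m=(Zc>.062)&(Zc<.073)&(abs(x)<17)
print('sleeve y',np.percentile(y[m&(c['color'].max(-1)>110)],[.5,99.5]),'x',np.percentile(x[m],[1,99]))
for nm,m in [('books',(Zc>.099)&(y<50)&(y>-100)&(abs(x+125)<75)),('plate',(Zc>.09)&(Zc<.102)&(y>50)&(y<100)&(abs(x+125)<75))]:
    print(nm,cv2.minAreaRect(np.stack([x[m],y[m]],-1).astype(np.float32)))
tx,ty=-124,50.5
p=L+(tx*rx+ty*ry)/1000; print('target',p)
E
python3 need.py .497 .168 .4386 -102
```

```text
-175 books y [-71.2  27.9] plate [75.5 80.4]
-160 books y [-71.2  27.9] plate [75.3 80.1]
-145 books y [-70.8  28.8] plate [75.9 79.7]
-130 books y [-71.4  27.5] plate [75.5 80.3]
-115 books y [-71.7  28.2] plate [75.4 80.5]
-100 books y [-71.7  28.2] plate [75.8 80.1]
-85 books y [-71.7  27.4] plate [75.3 79.3]
sleeve y [-90.35721048  86.77414495] x [-16.29932695  16.41889284]
books ((-123.74710083007812, -26.338130950927734), (111.29228210449219, 110.0793228149414), 89.49540710449219)
plate ((-121.97023010253906, 78.03178405761719), (5.871910095214844, 112.78857421875), 89.7105941772461)
target [0.49670924 0.1680775 ]
t 17.1 need mm [-4.733e+02 -4.000e-01 -1.015e+02] a -105.94 twist -0.069 down [-0.002  0.001 -1.   ]
   after twist [-479.1   -1.   -68.8]
```

```bash
python3 -m inch '[{"x":-10,"y":-5,"z":0,"twist":-0.035},{"x":-20,"y":-10,"z":0,"twist":-0.034},{"x":-36,"y":0,"z":-5,"twist":0},{"x":-40,"y":0,"z":-6,"twist":0},{"x":-40,"y":0,"z":-6,"twist":0},{"x":-40,"y":0,"z":-7,"twist":0},{"x":-40,"y":0,"z":-7,"twist":0},{"x":-40,"y":0,"z":-7,"twist":0},{"x":-40,"y":0,"z":-7,"twist":0},{"x":-40,"y":0,"z":-7,"twist":0},{"x":-40,"y":0,"z":-7,"twist":0},{"x":-40,"y":0,"z":-7,"twist":0}]'; python3 -m inch '[{"x":-30,"y":0,"z":-2,"twist":0},{"x":-15,"y":0,"z":0,"twist":0},{"x":-5,"y":0,"z":0,"twist":0},{"x":0,"y":0,"z":0,"twist":0}]'; python3 need.py .4967 .1681 .3065 -102
```

```text
t: 18.3
tool_pos: [0.4894, 0.1172, 0.4533]
orientation: [-1.105, 1.361, -1.36]
force: [1.1, 0.3, -2.8]
opening: 0.0319
t: 18.7
tool_pos: [0.4985, 0.1643, 0.4536]
orientation: [-1.105, 1.361, -1.361]
force: [0.0, 0.2, -3.7]
opening: 0.0317
t 18.7 need mm [ -3.4 147.1  -2.4] a -101.92 twist 0.001 down [-0.001 -0.001 -1.   ]
   after twist [ -3.3 147.1  -2.5]
```

```bash
python3 -m inch '[{"x":-3.4,"y":10,"z":-2.5,"twist":0.001},{"x":0,"y":15,"z":0,"twist":0},{"x":0,"y":7,"z":0,"twist":0},{"x":0,"y":0,"z":0,"twist":0},{"x":0,"y":0,"z":0,"twist":0}]'; python3 need.py .4967 .1681 .3065 -102; python3 - <<'E'
from h import *
c=cam('side'); np.savez('s6.npz',**c); save(c,'s6.png',(100,60,360,290),2.6)
E
```

```text
t: 19.2
tool_pos: [0.4968, 0.1677, 0.4218]
orientation: [-1.103, 1.363, -1.363]
force: [0.9, 0.2, -1.8]
opening: 0.0317
t 19.2 need mm [-4.000e-01  1.153e+02 -1.000e-01] a -102.08 twist -0.001 down [-0.001 -0.    -1.   ]
   after twist [-4.000e-01  1.153e+02 -1.000e-01]
```

View pics/s6.png

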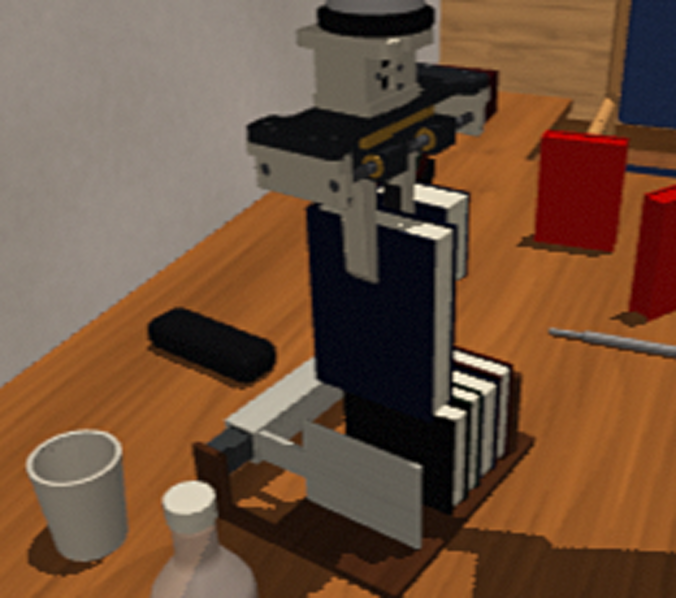

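The side view shows the book upright above the gap between the fixed books and the plate. I'll lower it in stages.

```bash
python3 -m inch '[{"x":0,"y":10,"z":0,"twist":0},{"x":0,"y":12,"z":0,"twist":0},{"x":0,"y":12,"z":0,"twist":0},{"x":0,"y":6,"z":0,"twist":0}]'; python3 -m inch '[{"x":0,"y":10,"z":0,"twist":0},{"x":0,"y":12,"z":0,"twist":0},{"x":0,"y":12,"z":0,"twist":0},{"x":0,"y":6,"z":0,"twist":0},{"x":0,"y":0,"z":0,"twist":0}]';python3 need.py .4967 .1681 .3065 -102; python3 - <<'E'
from h import *
c=cam('side'); np.savez('s7.npz',**c); save(c,'s7.png',(150,110,350,290),3.2)
E
```

```text
t: 19.65
tool_pos: [0.4963, 0.168, 0.3797]
orientation: [-1.105, 1.364, -1.362]
force: [0.5, 0.9, -3.4]
opening: 0.0319
t: 20.15
tool_pos: [0.4964, 0.168, 0.3406]
orientation: [-1.105, 1.364, -1.362]
force: [0.7, -0.2, -2.5]
opening: 0.0319
t 20.15 need mm [-0.2 34.1  0.4] a -102.04 twist -0.001 down [-0.002 -0.001 -1.   ]
   after twist [-0.1 34.1  0.3]
```

View pics/s7.png

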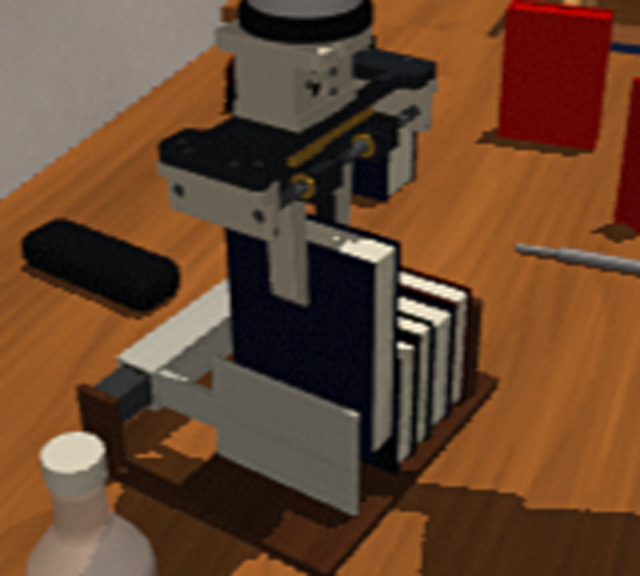

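```bash
python3 -m inch '[{"x":0,"y":8,"z":0,"twist":0},{"x":0,"y":10,"z":0,"twist":0},{"x":0,"y":8,"z":0,"twist":0},{"x":0,"y":4,"z":0,"twist":0},{"x":0,"y":1,"z":0,"twist":0},{"x":0,"y":0,"z":0,"twist":0}]';python3 need.py .4967 .1681 .3045 -102; for i in 1 2 3 4; do python3 -m inch '[{"x":0,"y":0.7,"z":0,"twist":0},{"x":0,"y":0.5,"z":0,"twist":0}]'|grep -E "tool_pos|force"; done
```

```text
t: 20.8
tool_pos: [0.4968, 0.1681, 0.311]
orientation: [-1.103, 1.363, -1.362]
force: [-0.6, 1.0, -3.0]
opening: 0.032
t 20.8 need mm [ 0.1  6.5 -0.1] a -102.05 twist -0.001 down [-0. -0. -1.]
   after twist [ 0.1  6.5 -0.1]
tool_pos: [0.497, 0.1682, 0.3104]
force: [-0.7, 0.7, -2.6]
tool_pos: [0.4969, 0.1681, 0.3089]
force: [-0.1, 0.1, -2.6]
tool_pos: [0.4968, 0.1681, 0.3075]
force: [-0.9, -0.2, -3.1]
tool_pos: [0.4968, 0.1681, 0.3063]
force: [-0.9, 0.1, -2.5]
```

```bash
for i in 1 2 3 4; do python3 -m inch '[{"x":0,"y":0.5,"z":0,"twist":0},{"x":0,"y":0.3,"z":0,"twist":0}]'|grep -E "tool_pos|force"; done
```

```text
tool_pos: [0.4968, 0.1681, 0.3055]
force: [0.2, -0.6, -2.8]
tool_pos: [0.4968, 0.1681, 0.3047]
force: [0.2, 0.3, -2.7]
tool_pos: [0.4969, 0.1682, 0.3042]
force: [-1.5, -0.7, 1.3]
tool_pos: [0.4969, 0.1682, 0.3042]
force: [-4.7, -1.2, 8.2]
```

Contact at the expected height. I'll relieve the push, then release.

```bash
python3 -m inch '[{"x":0,"y":-0.8,"z":0,"twist":0},{"x":0,"y":0,"z":0,"twist":0}]' - 8; python3 -m inch '[{"x":0,"y":0,"z":0,"twist":0},{"x":0,"y":0,"z":0,"twist":0},{"x":0,"y":0,"z":0,"twist":0},{"x":0,"y":0,"z":0,"twist":0}]' 0.1;python3 -m inch '[{"x":0,"y":-10,"z":0,"twist":0},{"x":0,"y":-20,"z":0,"twist":0},{"x":0,"y":-30,"z":0,"twist":0},{"x":0,"y":-40,"z":0,"twist":0},{"x":0,"y":-40,"z":0,"twist":0},{"x":0,"y":0,"z":0,"twist":0}]'
python3 need.py .4967 .1681 .3045 -102
python3 - <<'E'
from h import *
c=cam('side'); np.savez('s8.npz',**c); save(c,'s8.png',(100,60,380,290),2.6)
c=cam('wrist'); np.savez('w8.npz',**c); save(c,'w8.png',k=1.5)
E
```

```text
t: 22.6
tool_pos: [0.4969, 0.1682, 0.3041]
orientation: [-1.102, 1.362, -1.362]
force: [-1.3, 0.4, 0.1]
opening: 0.032
t: 23.0
tool_pos: [0.4969, 0.1681, 0.304]
orientation: [-1.102, 1.362, -1.362]
force: [-0.2, 0.2, 0.2]
opening: 0.0508
t: 23.6
tool_pos: [0.4978, 0.1684, 0.4521]
orientation: [-1.091, 1.356, -1.365]
force: [0.8, 0.0, 0.1]
opening: 0.0512
t 23.6 need mm [  1.2 147.5  -2.6] a -102.04 twist -0.001 down [ 0.011  0.003 -1.   ]
   after twist [  0.5 147.6  -1. ]
```

View pics/s8.png

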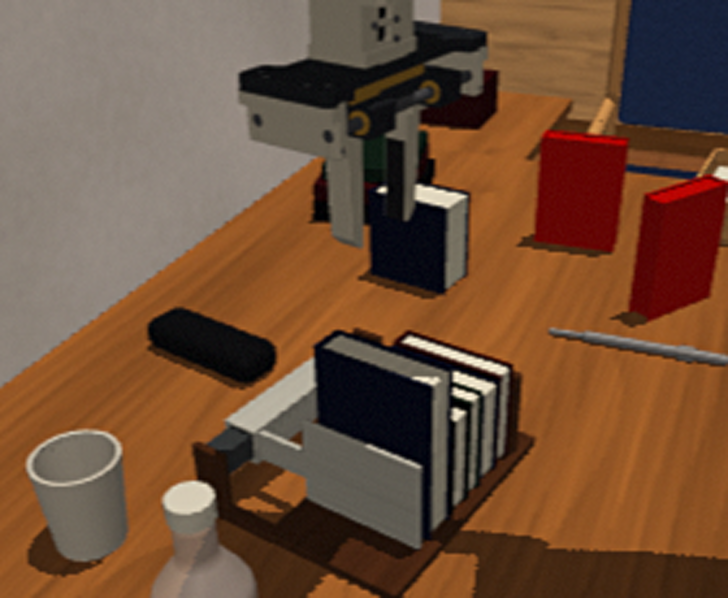

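View pics/w8.png

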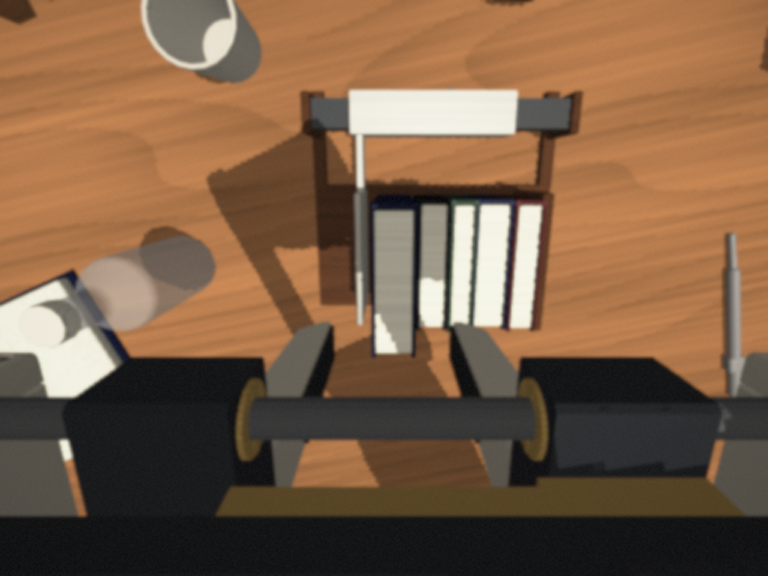

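The side and wrist views show the slim book standing in the gap, with its top at (395,280) in the wrist picture beside the fixed books. I'll check its alignment in numbers.

```bash
python3 -m inch '[{"x":0,"y":-20,"z":0,"twist":0},{"x":0,"y":0,"z":0,"twist":0},{"x":0,"y":0,"z":0,"twist":0}]'; python3 - <<'E'
from h import *
th=np.radians(78);rx=np.array([np.sin(th),-np.cos(th)]);ry=np.array([np.cos(th),np.sin(th)]);L=np.array([.6075,.0929])
c=cam('wrist')
P=cloud(c); Z=P[...,2]; q=P[...,:2]-L; x=q@rx*1000; y=q@ry*1000
R0=(abs(x+124)<75)
for nm,m in [('slim',R0&(Z>.152)&(Z<.166)&(y>20)&(y<80)),('books',R0&(Z>.099)&(Z<.115)&(y<29)&(y>-73)),('plate',R0&(Z>.09)&(Z<.1)&(y>68)&(y<90))]:
    r=cv2.minAreaRect(np.stack([x[m],y[m]],-1).astype(np.float32)); print(nm,m.sum(),np.round(r[0],1),np.round(r[1],1),round(r[2],2),'x',np.percentile(x[m],[1,99]).round(1),Z[m].mean().round(4),'y',np.percentile(y[m],[1,99]).round(1))
# others, compare to before via side camera
a=np.load('side0.npz')['color'].astype(int); b=np.load('s8.npz')['color'].astype(int)
for nm,(x0,y0,x1,y1) in dict(cup=(105,220,150,280),bottle=(155,240,205,350),case=(155,175,207,207),pointer=(310,182,383,202)).items(): print(nm,abs(a-b)[y0:y1,x0:x1].mean().round(2))
at=np.load('top0.npz'); 
E
```

```text
t: 24.0
tool_pos: [0.4967, 0.1681, 0.4629]
orientation: [-1.103, 1.363, -1.362]
force: [1.0, 0.1, -0.6]
opening: 0.0511
slim 2843 [-124.3   50. ] [110.8  32. ] 0.0 x [-176.3  -69. ] 0.1585 y [34.4 65.8]
books 6399 [-124.6  -20.8] [ 99.7 110. ] 89.85 x [-176.2  -70. ] 0.1054 y [-69.4  28. ]
plate 340 [-121.5   79.8] [  5.1 114.3] 89.84 x [-176.8  -65.5] 0.0961 y [77.2 82.2]
cup 2.55
bottle 8.81
case 2.22
pointer 12.21
```

```bash
python3 - <<'E'
from plant import robot
print(robot.close_job())
E
```

```text
the job is handed in; nothing more can be done
None
```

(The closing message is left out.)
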